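Screw the card press down and pin it

TASK

Turn the crank of the card press clockwise (seen from above) until its plate bears on the stack of cards, which you feel as a clear rise in the turning effort, then carry on to the first place where the spindle's cross hole lines up with the locking pin and push the pin fully home by its knob, so that the press stays shut. Let go and leave the other things on the ledge where they stand.

Things in the scene. Friction and masses are not known exactly. Their poses are not given: they have to be found in the camera images.
- press: Grey card press fixed to the ledge, 206 mm (its x) by 130 mm (its y). Origin: centre of the underside, on the vertical spindle axis; z up. Walled base 45 mm high with a stack of cards on a sprung bed (its height differs each time and is not given), posts at x = +-86 mm, bridge up to z = 150 mm, post nuts to 158 mm. The press starts open, the plate clear of the stack.
- spindle_top (a point): Centre of the top of the crank's hub (44 mm across), on the spindle axis. Steel spindle, 32 mm across. Clockwise from above lowers spindle, crank and plate by 20 mm a turn; it stays where left. Free it takes about 0.36 N m (5 N at the peg); on bearing this jumps by 0.15 N m (2 N at the peg), then grows by 0.13 N m (1.8 N) a turn. Bearing comes 0.5 to 3.1 turns from the start.
- pin_guide (a point): Inner mouth of the pin's guide (24 mm tube, 44 mm long), 34 mm from the spindle axis on the press's +y side, 165 mm up. Parallel cross holes, 13.5 mm wide, go through the spindle 20 mm apart: once a turn, and only then, one faces the pin at its height, namely when the crank points straight away from the pin (peg on the press's -y side, x = 0). The pin still enters up to 0.12 rad off.
- crank_peg (a point): Middle of the crank's upright black peg, 16 mm across, 42 mm tall (free above its foot, 21 mm below this point, where the crank arm lies; 12 mm thick, 22 wide). It runs on a circle of 70 mm radius round the press's z axis and falls 20 mm per clockwise turn; 302 to 314 mm over the ledge at the start. It can be pushed round with closed fingers.
- pin_knob (a point): Centre of the outer face of the locking pin's black knob (disc 32 mm across, 14 mm thick, axis along the press's y), 165 mm over the ledge on the press's +y side, 132 mm from the spindle axis with the pin out, 92 mm with it home. The pin slides along the press's y: push it in towards the spindle (the press's -y).
- lock_pin (a joint): Travel of the locking pin, m: 0 = out, 0.040 = fully home (knob against its guide, the 10 mm pin right through the spindle). It slides with about 1.5 N of friction and stays where it is left. Where no hole faces it, it is stopped by the spindle's side after 4 to 8 mm.
- platen: Flat aluminium pressing plate at the foot of the spindle, 112 x 92 x 10 mm, origin at the centre of its underside; it does not turn but goes up and down with the spindle.
- vial: Bystander, leave alone: orange medicine vial with white cap, 47 mm across, 74 mm tall, standing. Origin: centre of the underside.
- carton: Bystander, leave alone: yellow medicine carton, 50 x 50 x 76 mm, standing. Origin: centre of the underside.
- bottle: Bystander, leave alone: white stock bottle, 53 mm across, 85 mm tall, standing. Origin: centre of the underside.
- calculator: Bystander, leave alone: desk calculator, 148 x 98 x 22 mm. Origin: centre of the underside.
- stapler: Bystander, leave alone: black stapler, 152 x 40 x 57 mm. Origin: centre of the underside.
- tape_dispenser: Bystander, leave alone: weighted tape dispenser, 150 x 52 x 77 mm. Origin: centre of the underside.
- gel: Bystander, leave alone: hand gel pump bottle, 56 x 72 x 182 mm, standing. Origin: centre of the underside.

How it is judged (in metres and radians):
On the way:
1. the plate bears on the stack of cards while the pin is still out (contact force between platen and anything else above 30 N and value of joint lock_pin below 0.012 m), for 0.2 s.
At the end, for the whole second after the job is handed in: The locking pin is home (within 3 mm) through the spindle, and the plate bears on the stack with 30 to 96 N: the first hole after bearing gives 48 to 88 N; one a full turn or so later presses too hard (value of joint lock_pin above 0.037 m and contact force between platen and anything else between 30 and 96 N); the robot touches nothing.
It fails at once if one of the other things on the ledge was moved more than 3 cm or knocked over (distance of any of vial, carton, bottle, calculator, stapler, tape_dispenser, gel from where it was at the start of the episode above 0.03 m or angle between any of vial, carton, bottle, calculator, stapler, tape_dispenser, gel's own z axis and vertical above 0.6 rad).
It also fails if it takes over 72 s, if anything falls off the work surface, if the arm or the gripper's body presses on something with over 40 N, if the wrist force passes 120 N, or if a joint passes its speed limit or range.

ROBOT

A 6-joint arm with a two-finger parallel gripper is mounted at the origin on a cart in front of the work surface, level with it; the furniture and walls round the work are solid. World frame = base frame: x ahead of the robot, y to its left, z up, the work surface at z = 0. Lengths are in mm, angles in rad, forces in N, time in s.
With the tool pointing down it reaches from about 425 to 950 mm from the base axis. Payload 3.5 kg.
Tool frame: the origin (TCP) lies midway between the tips of the shut fingers; the grasp point (between the pads) lies 19 mm behind it; z points along the fingers, y is the line along which they close (so a half turn about z gives the same grasp; the last joint's range is limited). The gripper opens to 85 mm and grips with 20 to 120 N. Pads are 22 mm wide; open, the fingers measure 114 mm over their backs; the gripper's body (76 mm by 85 mm) begins 54 mm behind the grasp point. The pads swing forward as they close: fully open they stand 13 mm farther back than shut.
Start: joints at [-1.357, 0.286, 1.577, -0, 1.279, -0.15], TCP at [240.206, -630.799, 231.325] pointing down, gripper open.
Joint ranges: [-2.77, 2.77], [-0.9, 2.22], [0.21, 2.48], [-1.53, 4.67], [0.24, 2.81], [-2.84, 2.84]. Speed limits (rad/s): [2.79, 2.79, 3.14, 3.14, 3.14, 3.14].

INTERFACE

Orientations are given as a 3x3 rotation matrix whose columns are the frame's x, y, z axes.
In Python, from station import robot gives the robot as it stands.
- The arm moves only by the shell command python3 nudge.py, which reads ROWS from standard input. ROWS is a JSON list of rows, 1 to 20 of them, each written [[dx, dy, dz], [rx, ry, rz], opening]: dx, dy, dz in fractions of the full range, 1 being 1000 mm, then a rotation vector rx, ry, rz in shares of pi/2 rad (1.0 is pi/2 rad), then the opening from 0.0 (shut) to 1.0 (fully open); each row shifts and turns the commanded pose from where the row before left it, along the tool's axes as they then stand; what a row does not reach is not made up. A row lasts 1/10 s, in which the tool goes at most 50 mm and 0.15 rad, less where a joint would pass 70% of its speed; a pose out of reach is approached as far as the arm can. The fingers move at their own pace and stop on an object; the grip force is fixed at half the most. Time passes only in rows, so rows that do not move let the fingers close. It prints the time, the measured TCP pose, the force, the opening and the grip force at its end. Shift and turn numbers lie between -1 and 1, and a call with a number outside is refused. Input that does not fit is refused with a message, and nothing moves.
- robot.get_obs(): the state, without advancing time (a new reading comes with each control period).
- robot.get_image(name): name is "side" or "top"; returns (picture, depth): 480x640x3 uint8, blue, green, red; 480x640 float32, mm along the optical axis (not along the pixel's ray), 0 where there is no reading.
- robot.camera_model(name): a dict with "K" (3x3 intrinsics, pixels), "rvec" (rotation vector, rad) and "tvec" (3), from world to camera coordinates, as OpenCV has them. Camera axes: x right, y down, z forward; pixel columns grow to the right and rows downward; lengths in mm; the calibration is good to about 2 mm. A picture is of the moment at which its call begins. camera_model takes no time and is no camera call.
- robot.job_done(): hands the job in; it is judged then, once.
The state is a dict: "time_s": time; "joint_pos": joint angles; "qvel": joint speeds; "joint_efforts": joint torques, N m; "tool_pos": TCP position; "eef_rot": TCP orientation; "wrist_force": force on the tool from outside, world axes, zero at the start; "wrist_torque": the same for the moment, N m; "opening": opening from 0.0 (shut) to 1.0 (fully open); "finger_force": force on a finger pad.
Only numpy, scipy, OpenCV 4.12 (cv2) and the standard library are available. Lean on these libraries where they do the work, as an engineer would, in place of code of your own. Each camera call takes 0.05 s, during which the arm holds its last target. There are 200 camera calls.

## Working session

There is one attempt and no reset: what is moved stays moved. The work goes in short steps, Python scripts to look and compute and a shell command to move; the robot and the scene stay as the last step left them, time stands still between calls to the robot, and variables do not carry over. Pictures are saved under pics/ and viewed, at most 10 in all, crops included, and the job is handed in when it is done.

```bash
ls; mkdir -p pics; cat > h.py <<'E'
import numpy as np,cv2
from station import robot
def grab(n):
    p,d=robot.get_image(n); np.savez(f'/tmp/{n}.npz',p=p,d=d); return p,d
def load(n):
    z=np.load(f'/tmp/{n}.npz'); return z['p'],z['d']
def cloud(n,d):
    m=robot.camera_model(n);K=np.array(m['K']);R=cv2.Rodrigues(np.array(m['rvec'],float))[0];t=np.array(m['tvec'],float).ravel()
    v,u=np.mgrid[:480,:640]
    c=np.stack([(u-K[0,2])/K[0,0]*d,(v-K[1,2])/K[1,1]*d,d],-1)
    return (c-t)@R
E
python3 - <<'E'
from h import *
for n in('top','side'):
    p,d=grab(n); cv2.imwrite(f'pics/{n}0.png',p)
    m=robot.camera_model(n);R=cv2.Rodrigues(np.array(m['rvec'],float))[0];print(n,-R.T@np.array(m['tvec'],float).ravel(),R[2])
o=robot.get_obs();print(o['time_s'],o['tool_pos'],o['eef_rot'],o['wrist_force'])
E
```

```text
nudge.py
pics
station.py
top [ 308.81216255   11.79638646 1757.02545153] [ 0.13553    -0.00789517 -0.99074179]
side [  595.11364469 -1030.62452307   933.54724479] [-0.04699337  0.81480475 -0.57782769]
0.1 [ 240.05384182 -630.22600035  230.03447772] [[ 9.34562065e-01  3.55799815e-01 -4.87306505e-04]
 [ 3.55800011e-01 -9.34559621e-01  2.16028072e-03]
 [ 3.13210499e-04 -2.19230008e-03 -9.99997548e-01]] [ 0.32650933 -0.87674348 -0.16587321]
```

View pics/top0.png

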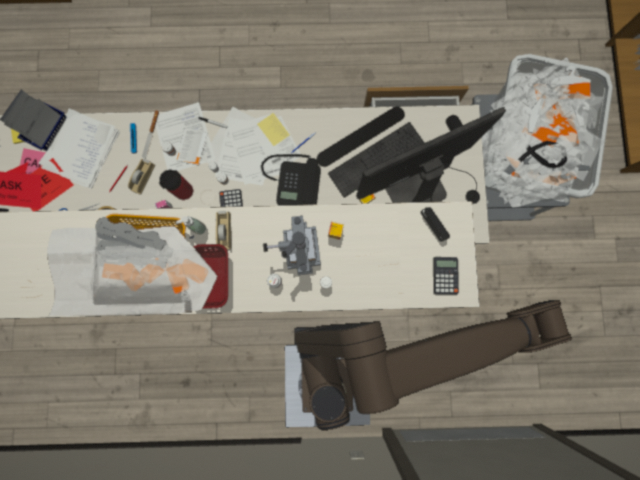

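View pics/side0.png

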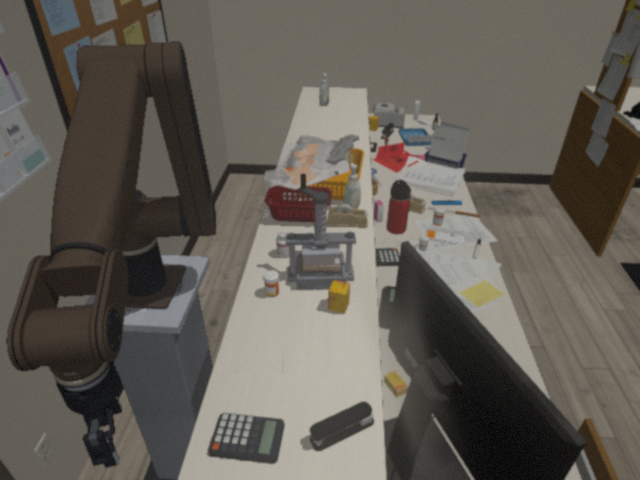

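The top view shows the press at about (300,247) with the pin knob at (266,247), so it points to world +y. The vial is at (326,283), the bottle at (275,281) and the carton at (336,230). Next I measure with a zoomed view.

```bash
python3 - <<'E'
from h import *
p,d=load('top');P=cloud('top',d)
a=cv2.resize(p[200:300,240:360],None,fx=4,fy=4,interpolation=cv2.INTER_CUBIC)
p2,d2=load('side');P2=cloud('side',d2)
b=cv2.resize(p2[165:305,240:370],(371,400),interpolation=cv2.INTER_CUBIC)
cv2.imwrite('pics/z0.png',np.hstack([a[:400,:429],b]))
for n,Q in(('top',P),('side',P2)):
  for lo,hi in((20,80),(80,140),(140,152),(152,175),(175,260),(260,285),(285,305),(305,318),(318,345)):
    m=(Q[...,2]>lo)&(Q[...,2]<hi)&(Q[...,0]>300)&(Q[...,0]<720)&(abs(Q[...,1]-80)<250)
    q=Q[m]
    if len(q):print(n,lo,hi,len(q),np.median(q,0).round(),q.min(0).round(),q.max(0).round())
E
```

```text
top 20 80 747 [482.  31.  58.] [362. -77.  20.] [625. 217.  80.]
top 80 140 419 [505.  71. 122.] [370. -69.  80.] [603. 210. 139.]
top 140 152 325 [499.  84. 149.] [420.  54. 140.] [625. 165. 152.]
top 152 175 309 [510.  91. 157.] [419.  57. 152.] [621. 213. 175.]
top 175 260 85 [513. 151. 180.] [495.  72. 175.] [529. 216. 225.]
top 260 285 37 [500. 106. 283.] [461.  72. 275.] [520. 142. 285.]
top 285 305 201 [513.  95. 290.] [461.  65. 285.] [543. 142. 303.]
top 305 318 3 [468. 124. 313.] [465. 124. 308.] [471. 127. 313.]
top 318 345 20 [470. 132. 329.] [463. 125. 322.] [476. 138. 335.]
side 20 80 2221 [525.  25.  49.] [365. -81.  20.] [629. 198.  80.]
side 80 140 1019 [524.  63. 109.] [380. -67.  80.] [620. 213. 140.]
side 140 152 486 [530.  71. 150.] [424.  50. 140.] [629. 163. 152.]
side 152 175 349 [524.  79. 155.] [424.  53. 152.] [622. 211. 175.]
side 175 260 273 [526.  75. 218.] [498.  66. 175.] [540. 210. 259.]
side 260 285 106 [520.  74. 279.] [461.  63. 260.] [547. 129. 285.]
side 285 305 226 [511.  95. 291.] [462.  60. 285.] [547. 138. 305.]
side 305 318 21 [473. 126. 312.] [465. 119. 305.] [479. 131. 317.]
side 318 345 37 [473. 126. 327.] [465. 121. 318.] [480. 138. 332.]
```

View pics/z0.png

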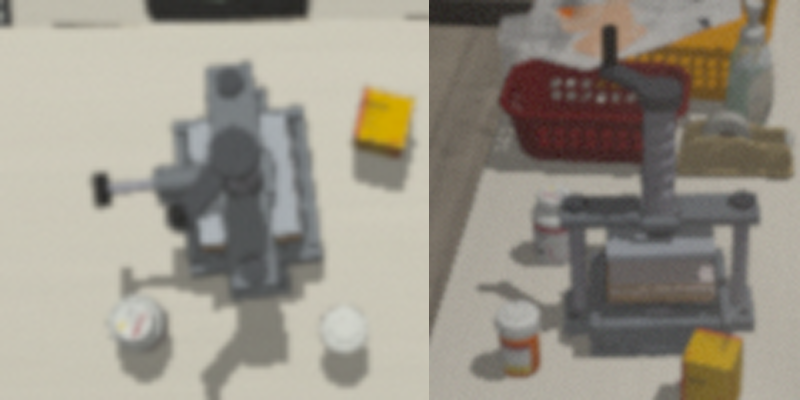

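The peg is the dark post at zoom (180,215), on the robot's side and to the left, with world about (471,128). The hub is at zoom (235,150), the knob at zoom (102,190). Next I fit the axis and the press yaw.

```bash
python3 - <<'E'
from h import *
for n in('top','side'):
    p,d=load(n);Q=cloud(n,d)
    X,Y,Z=Q[...,0],Q[...,1],Q[...,2]
    near=(abs(X-522)<115)
    k=near&(Z>148)&(Z<185)&(Y>175)&(abs(X-515)<40)
    dark=p.max(2)<60
    kk=k&dark
    print(n,'knob',kk.sum(),np.median(Q[kk],0).round(1),Q[kk].min(0).round(),Q[kk].max(0).round())
    for s in(1,-1):
        m=near&(Z>145)&(Z<163)&(s*(X-522)>55)&(abs(Y-85)<50)
        print('end',s,m.sum(),np.median(Q[m],0).round(1),Q[m].mean(0).round(1),Q[m].min(0).round(),Q[m].max(0).round())
    c=near&(Z>283)&(Z<300)&(abs(Y-90)<60)
    q=Q[c].astype(np.float32)
    # hub: pts away from arm
    r=cv2.minAreaRect(q[:,:2].copy());print('crank rect',r, np.percentile(q[:,2],[5,50,95]))
    # fit stadium-ish: maximise pts in r<23 circle
    best=max(((np.hypot(q[:,0]-x,q[:,1]-y)<22).sum(),x,y) for x in range(495,545,1) for y in range(60,115,1)); 
    g=[(x,y) for x in range(495,545) for y in range(60,115) if (np.hypot(q[:,0]-x,q[:,1]-y)<22).sum()>=best[0]-1]
    print('hub',best[0],np.mean(g,0))
    m=near&(Z>303)&(Z<345)&(abs(Y-120)<50); print('peg',m.sum(),np.median(Q[m],0),Q[m][:,2].max())
    for nm,cx,cy in(('vial',0,0),): pass
E
```

```text
top knob 7 [505.7 208.  180.8] [502. 204. 174.] [516. 209. 182.]
end 1 141 [600.7  94.4 152.1] [601.3  94.1 152.4] [577.  73. 145.] [625. 116. 163.]
end -1 145 [444.2  79.  151.5] [444.4  77.7 152.3] [419.  54. 145.] [467. 101. 163.]
crank rect ((503.14984130859375, 107.8980712890625), (41.73106384277344, 102.07530975341797), 40.50194549560547) [284.07290649 288.93188477 295.82675171]
hub 130 [522.5  85.5]
peg 23 [469.4917373  131.6512281  327.74464799] 334.9900523046768
  return _methods._mean(a, axis=axis, dtype=dtype,
  ret = um.true_divide(
Traceback (most recent call last):
ValueError: zero-size array to reduction operation minimum which has no identity
```

Axis (522.5, 86), from hub and bridge ends agreeing. Press yaw is 0.104 and the peg sits at r = 70, press angle 133°, which fits the given geometry. I move in high with the fingers shut.

The rows are not in the units I measure in: shifts go in shares of 1000 mm and turns go in shares of pi/2 rad. I convert before sending: 34 mm / 1000 = 0.034, -17 mm / 1000 = -0.017.

```bash
echo '[[[0.034,-0.01,-0.017],[0,0,0],0],[[0.034,-0.01,-0.017],[0,0,0],0],[[0.034,-0.01,-0.017],[0,0,0],0],[[0.034,-0.01,-0.017],[0,0,0],0],[[0.034,-0.01,-0.017],[0,0,0],0],[[0.034,-0.01,-0.017],[0,0,0],0],[[0.034,-0.01,-0.017],[0,0,0],0],[[0.034,-0.01,-0.017],[0,0,0],0],[[0.034,-0.01,-0.017],[0,0,0],0],[[0.034,-0.01,-0.017],[0,0,0],0]]' | python3 nudge.py
echo '[[[0.0096,-0.041,0],[0,0,0],0],[[0.0096,-0.041,0],[0,0,0],0],[[0.0096,-0.041,0],[0,0,0],0],[[0.0096,-0.041,0],[0,0,0],0],[[0.0096,-0.041,0],[0,0,0],0],[[0.0096,-0.041,0],[0,0,0],0],[[0.0096,-0.041,0],[0,0,0],0],[[0.0096,-0.041,0],[0,0,0],0],[[0.0096,-0.041,0],[0,0,0],0],[[0.0096,-0.041,0],[0,0,0],0],[[0.0096,-0.041,0],[0,0,0],0],[[0.0096,-0.041,0],[0,0,0],0],[[0,0,0],[0,0,0.0828],0],[[0,0,0],[0,0,0.0828],0],[[0,0,0],[0,0,0],0]]' | python3 nudge.py
cat >> h.py <<'E'
A=np.array([522.5,86.]);YAW=.104
c,s=np.cos(YAW),np.sin(YAW);PR=np.array([[c,-s],[s,c]])
def st():
    "tool state in press frame"
    o=robot.get_obs();R=np.array(o['eef_rot']);t=np.array(o['tool_pos']);f=np.array(o['wrist_force'])
    q=PR.T@(t[:2]-A);F=PR.T@f[:2]
    tor=(q[0]*F[1]-q[1]*F[0])/1000
    print('t',round(o['time_s'],2),'press xy',q.round(1),'ang',np.degrees(np.arctan2(q[1],q[0])).round(1),'r',np.hypot(*q).round(1),'z',t[2].round(1),'F',F.round(2),f[2].round(2),'torque',tor.round(3),'yaw-err',(np.arctan2(R[1,0],R[0,0])-YAW).round(3),'tilt',R[:2,2].round(3),'q6',round(o['joint_pos'][5],2))
E
python3 -c 'from h import *;st()'
```

```text
time_s: 1.1
tool_pos: [523.3, -415.2, 401.3]
eef_rot: [[0.935, 0.356, -0.001], [0.356, -0.935, 0.001], [-0.0, -0.001, -1.0]]
wrist_force: [0.2, -1.1, 0.6]
opening: -0.002
finger_force: 0.0
time_s: 2.6
tool_pos: [454.6, 84.9, 400.8]
eef_rot: [[0.994, 0.105, -0.001], [0.105, -0.994, -0.0], [-0.001, -0.0, -1.0]]
wrist_force: [0.7, -0.1, -0.1]
opening: -0.0
finger_force: 0.0
t 2.6 press xy [-67.6   6. ] ang 174.9 r 67.9 z 400.8 F [ 0.66 -0.18] -0.1 torque 0.008 yaw-err 0.001 tilt [-0.001 -0.   ] q6 1.43
```

Converted, 30 mm / 1000 = 0.03, -2.4 mm / 1000 = -0.0024.

```bash
echo '[[[-0.0024,0.006,0.01],[0,0,0],0],[[0,0,0.03],[0,0,0],0],[[0,0,0.03],[0,0,0],0],[[0,0,0.02],[0,0,0],0],[[0,0,0.011],[0,0,0],0],[[0,0,0],[0,0,0],0]]' | python3 nudge.py >/dev/null; python3 - <<'E'
from h import *;st()
for n in('side','top'):
    p,d=grab(n);globals()[n]=p
a=cv2.resize(side[140:290,230:380],(400,400),interpolation=3);b=cv2.resize(top[190:290,240:340],(400,400),interpolation=3)
cv2.imwrite('pics/z1.png',np.hstack([a,b]))
# rows for circle, tool coords
k=np.radians(180-18*np.arange(21));X=70*np.stack([np.cos(k),-np.sin(k)],1)
print(np.diff(X,axis=0).round(1).tolist())
E
```

```text
t 3.2 press xy [-70.8  -1. ] ang -179.2 r 70.8 z 298.0 F [-0.7  -0.74] 0.44 torque 0.052 yaw-err -0.0 tilt [-0.004  0.   ] q6 1.42
[[3.4, -21.6], [9.9, -19.5], [15.5, -15.5], [19.5, -9.9], [21.6, -3.4], [21.6, 3.4], [19.5, 9.9], [15.5, 15.5], [9.9, 19.5], [3.4, 21.6], [-3.4, 21.6], [-9.9, 19.5], [-15.5, 15.5], [-19.5, 9.9], [-21.6, 3.4], [-21.6, -3.4], [-19.5, -9.9], [-15.5, -15.5], [-9.9, -19.5], [-3.4, -21.6]]
```

View pics/z1.png

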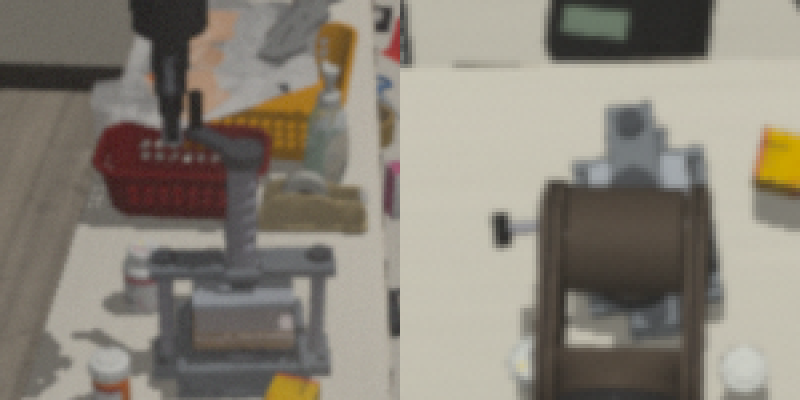

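The fingers at zoom (173,100) are beside the peg at (195,105), tips above the arm. I push round about 0.6 turn, finishing slowly to feel the effort.

Converted, -21.6 mm / 1000 = -0.0216, -19.5 mm / 1000 = -0.0195.

```bash
echo '[[[0.0034,-0.0216,0],[0,0,0],0],[[0.0099,-0.0195,0],[0,0,0],0],[[0.0155,-0.0155,0.001],[0,0,0],0],[[0.0195,-0.0099,0.001],[0,0,0],0],[[0.011,-0.0017,0.0005],[0,0,0],0],[[0.0106,-0.0017,0.0005],[0,0,0],0]]' | python3 nudge.py|grep wrist; python3 -c 'from h import *;st()'
echo '[[[0.0216,0.0034,0.001],[0,0,0],0],[[0.0195,0.0099,0.001],[0,0,0],0],[[0.0155,0.0155,0.001],[0,0,0],0],[[0.0099,0.0195,0.001],[0,0,0],0],[[0.0017,0.0108,0.0005],[0,0,0],0],[[0.0017,0.0108,0.0005],[0,0,0],0]]' | python3 nudge.py|grep wrist; python3 -c 'from h import *;st()'
echo '[[[-0.0034,0.0216,0.001],[0,0,0],0],[[-0.0099,0.0195,0.001],[0,0,0],0],[[-0.0078,0.0078,0.0005],[0,0,0],0],[[-0.0077,0.0077,0.0005],[0,0,0],0]]' | python3 nudge.py|grep wrist; python3 -c 'from h import *;st()'
```

```text
wrist_force: [-5.0, -4.0, 1.6]
t 3.9 press xy [ 0.1 68.5] ang 89.9 r 68.5 z 298.3 F [-5.43 -3.49] 1.59 torque 0.371 yaw-err 0.0 tilt [-0.002 -0.003] q6 1.57
wrist_force: [-33.0, 6.8, 8.5]
t 4.5 press xy [61.6  1.7] ang 1.5 r 61.6 z 291.8 F [-32.16  10.19] 8.52 torque 0.681 yaw-err -0.001 tilt [-0.029  0.005] q6 1.45
wrist_force: [-25.3, 37.3, 6.9]
t 4.9 press xy [ 34.  -43.8] ang -52.2 r 55.4 z 289.1 F [-21.34  39.72] 6.86 torque 0.416 yaw-err 0.003 tilt [-0.024  0.032] q6 1.35
```

```bash
python3 - <<'E'
from h import *;st()
for n in('side','top'):
    p,d=grab(n);globals()[n]=p
a=cv2.resize(side[140:290,230:380],(600,600),interpolation=3)
cv2.imwrite('pics/z2.png',a)
E
```

```text
t 4.9 press xy [ 34.  -43.8] ang -52.2 r 55.4 z 289.1 F [-21.34  39.72] 6.86 torque 0.416 yaw-err 0.003 tilt [-0.024  0.032] q6 1.35
```

View pics/z2.png

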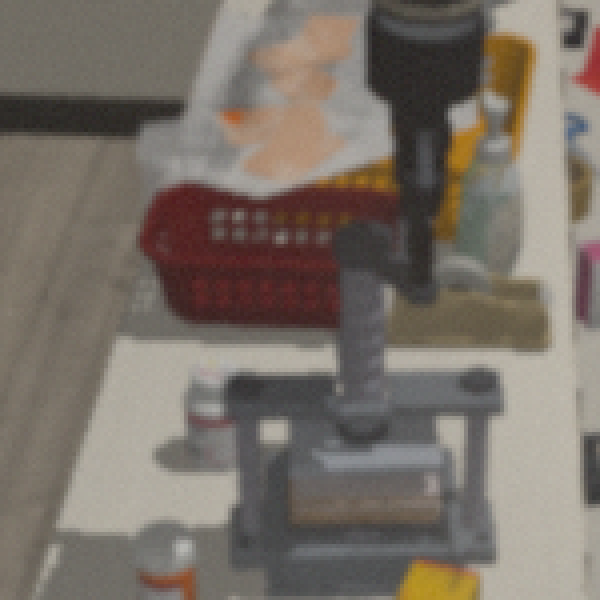

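```bash
python3 - <<'E'
from h import *
p,d=load('side');Q=cloud('side',d)
W=np.zeros_like(Q);W[...,:2]=(Q[...,:2]-A)@PR;W[...,2]=Q[...,2]
m=robot.camera_model('side');K=np.array(m['K'],float);rv=np.array(m['rvec'],float);tv=np.array(m['tvec'],float)
def prj(x,y,z):
    w=np.r_[PR@[x,y]+A,z];u=cv2.projectPoints(w[None],rv,tv,K,None)[0].ravel();return ((u-[230,140])*4).round()
o=robot.get_obs();print('tcp',prj(34,-43.8,289),'hub',prj(0,0,279),'bridge',prj(86,0,158),prj(-86,0,158))
for a in range(-90,40,10):
    t=np.radians(a);print(a,'peg foot/top',prj(70*np.cos(t),70*np.sin(t),278),prj(70*np.cos(t),70*np.sin(t),320))
n=(abs(W[...,0])<110)&(abs(W[...,1])<110)&(W[...,2]>262)&(W[...,2]<300)
for v in range(195,217,1):
    print(v,' '.join(f'({(u-230)*4}:{W[v,u,0]:.0f},{W[v,u,1]:.0f},{W[v,u,2]:.0f})' for u in range(312,342,2) if n[v,u]))
E
```

```text
tcp [410. 254.] hub [357. 234.] bridge [473. 375.] [239. 379.]
-90 peg foot/top [361. 289.] [361. 234.]
-80 peg foot/top [379. 288.] [380. 233.]
-70 peg foot/top [396. 285.] [397. 231.]
-60 peg foot/top [412. 281.] [414. 226.]
-50 peg foot/top [426. 275.] [428. 221.]
-40 peg foot/top [438. 268.] [440. 214.]
-30 peg foot/top [447. 260.] [449. 207.]
-20 peg foot/top [454. 252.] [456. 198.]
-10 peg foot/top [457. 243.] [459. 190.]
0 peg foot/top [457. 234.] [459. 181.]
10 peg foot/top [454. 225.] [456. 173.]
20 peg foot/top [448. 217.] [450. 165.]
30 peg foot/top [440. 210.] [442. 157.]
195 (344:-9,16,281) (352:-3,23,277) (360:3,16,281) (368:8,15,282) (376:14,18,280)
196 (336:-14,10,282) (344:-9,16,278) (352:-3,7,283) (360:3,14,279) (368:8,10,282) (376:14,11,281) (384:19,10,281)
197 (336:-15,3,283) (344:-9,4,282) (352:-3,5,281) (360:2,3,282) (368:8,4,282) (376:13,3,282) (384:19,4,282)
198 (336:-15,-2,282) (344:-9,-2,282) (352:-4,-1,282) (360:2,-3,282) (368:8,-1,281) (376:13,-4,283) (384:19,-3,283)
199 (336:-15,-5,281) (344:-9,-5,281) (352:-4,-11,284) (360:2,-5,281) (368:7,-7,282) (376:1
[... 1408 characters left out ...]
,289) (416:37,-68,289) (424:42,-65,288)
209 (384:17,-42,271) (392:22,-54,278) (400:27,-59,281) (408:32,-60,281) (416:37,-66,285) (424:42,-67,286) (432:49,-55,278)
210 (384:17,-43,268) (392:22,-51,272) (400:27,-61,279) (408:32,-64,281) (416:37,-72,285) (424:42,-66,281) (432:48,-60,278)
211 (392:22,-53,271) (400:26,-65,278) (408:32,-64,277) (416:37,-71,282) (424:43,-64,278) (432:48,-65,278)
212 (400:27,-62,273) (408:32,-65,275) (416:37,-68,277) (424:42,-72,279) (432:48,-67,276)
213 (400:27,-59,268) (408:31,-76,279) (416:37,-71,276) (424:42,-72,276) (432:48,-67,273)
214 (408:32,-72,273) (416:37,-70,272) (424:42,-72,273) (432:48,-68,270)
215 (408:32,-67,267) (416:37,-71,269) (424:42,-72,270)
216
```

The picture and depth show the peg at about (39,-61) in the press frame (-57°), outside the fingers. With a fixed orientation the peg slid round the fingers' corner and jammed. I'll lift, unwind the wrist, and push with the tool turning with the crank.

Converted, -30 mm / 1000 = -0.03, -25 mm / 1000 = -0.025, -0.15 rad / 1.5708 = -0.0955.

```bash
echo '[[[-0.015,-0.025,0],[0,0,0],0],[[0,0,-0.025],[0,0,0],0],[[0,0,-0.03],[0,0,-0.0955],0],[[0,0,0],[0,0,-0.0955],0],[[0,0,0],[0,0,-0.0955],0],[[0,0,0],[0,0,-0.0955],0],[[0,0,0],[0,0,-0.0955],0],[[0,0,0],[0,0,-0.0955],0],[[0,0,0],[0,0,-0.0955],0],[[0,0,0],[0,0,-0.0955],0],[[0,0,0],[0,0,-0.0955],0],[[0,0,0],[0,0,-0.0955],0],[[0,0,0],[0,0,-0.0955],0],[[0,0,0],[0,0,-0.0955],0],[[0,0,0],[0,0,-0.0955],0],[[0,0,0],[0,0,-0.0955],0]]' | python3 nudge.py>/dev/null
echo '[[[0,0,0],[0,0,-0.0955],0],[[0,0,0],[0,0,-0.0955],0],[[0,0,0],[0,0,-0.0955],0],[[0,0,0],[0,0,-0.0955],0],[[0,0,0],[0,0,-0.0955],0],[[0,0,0],[0,0,-0.0955],0],[[0,0,0],[0,0,-0.0955],0],[[0,0,0],[0,0,-0.0955],0],[[0,0,0],[0,0,-0.0955],0],[[0,0,0],[0,0,-0.0955],0],[[0,0,0],[0,0,-0.0955],0],[[0,0,0],[0,0,-0.0955],0],[[0,0,0],[0,0,-0.0637],0],[[0,0,0],[0,0,0],0]]' | python3 nudge.py>/dev/null
cat >> h.py <<'E'
def goto(phi,psi=None,r=70,z=None):
    "tool-frame displacement to press polar (r,phi deg) and the turn needed"
    o=robot.get_obs();R=np.array(o['eef_rot']);t=np.array(o['tool_pos']);a=np.radians(phi)
    w=np.r_[PR@[r*np.cos(a),r*np.sin(a)]+A,t[2] if z is None else z]
    y=np.degrees(np.arctan2(R[1,0],R[0,0])-YAW)
    print('move',(R.T@(w-t)).round(1),'psi',y.round(1),'' if psi is None else ('rz',np.radians((y-psi+180)%360-180).round(3)))
E
python3 - <<'E'
from h import *
st();goto(325,230)
p,d=grab('side');Q=cloud('side',d);W=Q.copy();W[...,:2]=(Q[...,:2]-A)@PR
m=(np.hypot(W[...,0],W[...,1])<85)&(W[...,2]>290)&(W[...,2]<324)&(p.max(2)<70)
print(m.sum(),np.median(W[m],0),W[m].min(0),W[m].max(0))
cv2.imwrite('pics/z3.png',cv2.resize(p[140:290,230:380],(600,600),interpolation=3))
E
```

```text
t 8.0 press xy [ 27.  -32.5] ang -50.3 r 42.3 z 345.8 F [-0.57  0.64] -0.43 torque -0.001 yaw-err -2.284 tilt [0.003 0.   ] q6 -2.61
move [-14.1 -28.    0.1] psi -130.8 ('rz', np.float64(-0.015))
57 [ 38.95722015 -66.4744105  305.96379545] [ 31.42159676 -72.75325814 290.84193324] [ 45.04183345 -60.3756275  321.92153068]
```

View pics/z3.png

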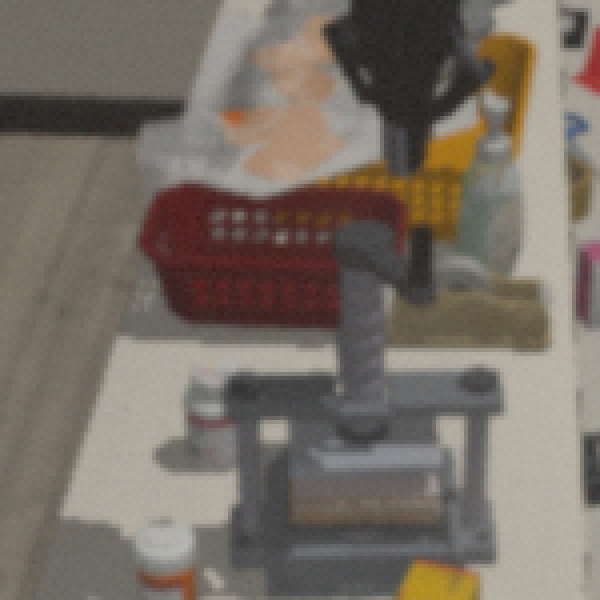

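Peg at zoom (422,263), i.e. -57°, free of the tool. I set down behind it and push with the turning tool.

Converted, 30 mm / 1000 = 0.03, 26 mm / 1000 = 0.026.

```bash
echo '[[[-0.007,-0.014,0],[0,0,0],0],[[-0.007,-0.014,0],[0,0,0],0],[[0,0,0.026],[0,0,0],0],[[0,0,0.03],[0,0,0],0],[[0,0,0],[0,0,0],0]]' | python3 nudge.py>/dev/null; python3 -c 'from h import *;st();goto(325,230)'
echo '[[[0.0105,0.0008,0.0002],[0,0,0.0955],0],[[0.0105,0.0008,0.0005],[0,0,0.0955],0],[[0.0105,0.0008,0.0005],[0,0,0.0955],0]]' | python3 nudge.py>/dev/null; python3 -c 'from h import *;st()'
echo '[[[0.0052,0.0003,0.0003],[0,0,0.0509],0]]' | python3 nudge.py>/dev/null; python3 -c 'from h import *;st()'
echo '[[[0.0052,0.0003,0.0003],[0,0,0.0509],0]]' | python3 nudge.py>/dev/null; python3 -c 'from h import *;st();goto(-74)'
```

```text
t 8.55 press xy [ 54.7 -39.7] ang -35.9 r 67.6 z 283.6 F [-0.46 -0.03] -1.36 torque -0.02 yaw-err -2.285 tilt [-0.008  0.001] q6 -2.62
move [-1.4 -2.3 -0. ] psi -130.9 ('rz', np.float64(-0.016))
t 8.85 press xy [ 33.  -58.4] ang -60.5 r 67.1 z 288.6 F [ 4.47 -0.27] -4.02 torque 0.252 yaw-err -2.741 tilt [0.006 0.001] q6 -2.2
t 8.95 press xy [ 27.9 -60.6] ang -65.3 r 66.7 z 288.6 F [ 5.94 -0.29] -4.18 torque 0.352 yaw-err -2.82 tilt [0.007 0.   ] q6 -2.13
t 9.05 press xy [ 23.2 -62.2] ang -69.5 r 66.4 z 288.5 F [ 4.88 -1.3 ] -3.56 torque 0.273 yaw-err -2.898 tilt [ 0.007 -0.   ] q6 -2.05
move [ 5. -4. -0.] psi -166.1
```

Torque is about 0.3 N m, so the plate is still free at the first hole. Carrying on.

Converted, 10.5 mm / 1000 = 0.0105, 5.2 mm / 1000 = 0.0052, 0.15 rad / 1.5708 = 0.0955.

```bash
echo '[[[0.0105,-0.0027,0.0005],[0,0,0.0955],0],[[0.0105,0.0008,0.0005],[0,0,0.0955],0],[[0.0105,0.0008,0.0005],[0,0,0.0955],0],[[0.0105,0.0008,0.0005],[0,0,0.0955],0],[[0.0105,0.0008,0.0005],[0,0,0.0955],0],[[0.0105,0.0008,0.0005],[0,0,0.0955],0],[[0.0105,0.0008,0.0005],[0,0,0.0955],0],[[0.0052,0.0003,0.0003],[0,0,0.0477],0]]' | python3 nudge.py>/dev/null; python3 -c 'from h import *;st()'
echo '[[[0.0052,0.0003,0.0003],[0,0,0.0477],0]]' | python3 nudge.py>/dev/null; python3 -c 'from h import *;st()'
echo '[[[0.0052,0.0003,0.0003],[0,0,0.0477],0]]' | python3 nudge.py>/dev/null; python3 -c 'from h import *;st()'
echo '[[[0.0105,0.0008,0.0005],[0,0,0.0955],0],[[0.0105,0.0008,0.0005],[0,0,0.0955],0],[[0.0105,0.0008,0.0005],[0,0,0.0955],0],[[0.0105,0.0008,0.0005],[0,0,0.0955],0],[[0.0105,0.0008,0.0005],[0,0,0.0955],0],[[0.0105,0.0008,0.0005],[0,0,0.0955],0],[[0.0105,0.0008,0.0005],[0,0,0.0955],0],[[0.0052,0.0003,0.0003],[0,0,0.0477],0]]' | python3 nudge.py>/dev/null; python3 -c 'from h import *;st()'
echo '[[[0.0052,0.0003,0.0003],[0,0,0.0477],0]]' | python3 nudge.py>/dev/null; python3 -c 'from h import *;st()'
echo '[[[0.0052,0.0003,0.0003],[0,0,0.0477],0]]' | python3 nudge.py>/dev/null; python3 -c 'from h import *;st()'
```

```text
t 9.85 press xy [-48.1 -43. ] ang -138.2 r 64.5 z 284.9 F [ 1.62 -5.06] -2.31 torque 0.313 yaw-err 2.259 tilt [ 0.006 -0.004] q6 -0.92
t 9.95 press xy [-51.1 -39.1] ang -142.6 r 64.4 z 284.7 F [ 0.97 -4.05] -2.27 torque 0.245 yaw-err 2.185 tilt [ 0.005 -0.004] q6 -0.84
t 10.05 press xy [-53.9 -34.8] ang -147.2 r 64.2 z 284.4 F [ 1.38 -5.12] -1.37 torque 0.324 yaw-err 2.11 tilt [ 0.004 -0.005] q6 -0.76
t 10.85 press xy [-52.   39.9] ang 142.5 r 65.5 z 280.8 F [ 0.58 -7.67] -0.09 torque 0.375 yaw-err 0.984 tilt [ 0.005 -0.006] q6 0.53
t 10.95 press xy [-49.   43.7] ang 138.3 r 65.7 z 280.5 F [-0.59 -8.17] 0.93 torque 0.426 yaw-err 0.91 tilt [ 0.004 -0.006] q6 0.61
t 11.05 press xy [-45.7  47.5] ang 133.9 r 65.9 z 280.3 F [-0.5  -7.99] -0.28 torque 0.389 yaw-err 0.835 tilt [ 0.004 -0.006] q6 0.69
```

The rows are not in the units I measure in: shifts go in shares of 1000 mm and turns go in shares of pi/2 rad. I convert before sending: 10.5 mm / 1000 = 0.0105, 5.2 mm / 1000 = 0.0052, 0.15 rad / 1.5708 = 0.0955.

```bash
cat >> h.py <<'E'
def tq(face):
    "crank torque taking the force at the contact point; face = (unit x, unit y) of tool"
    o=robot.get_obs();R=np.array(o['eef_rot']);t=np.array(o['tool_pos']);f=np.array(o['wrist_force'])
    h=11 if face[0] else 14.5
    n=(R@np.r_[face,0])[:2];cpt=t[:2]-A+h*n;p=PR.T@(t[:2]-A+(h+8)*n)
    print('t %.2f'%o['time_s'],'TQ',((cpt[0]*f[1]-cpt[1]*f[0])/1000).round(3),'peg~',np.degrees(np.arctan2(p[1],p[0])).round(1),'r',np.hypot(*p).round(1),'Fn',(-n@f[:2]).round(2),'z',t[2].round(1),'q6',round(o['joint_pos'][5],2),'toolr',np.hypot(*(t[:2]-A)).round(1))
E
echo '[[[0.0105,-0.0027,0.0005],[0,0,0.0955],0],[[0.0105,0.0008,0.0005],[0,0,0.0955],0],[[0.0105,0.0008,0.0005],[0,0,0.0955],0],[[0.0105,0.0008,0.0005],[0,0,0.0955],0],[[0.0052,0.0003,0.0003],[0,0,0.0477],0]]' | python3 nudge.py>/dev/null; python3 -c 'from h import *;tq((1,0))'
echo '[[[0.0052,0.0003,0.0003],[0,0,0.0477],0]]' | python3 nudge.py>/dev/null; python3 -c 'from h import *;tq((1,0))'
echo '[[[0.0105,0.0008,0.0005],[0,0,0.0955],0],[[0.0105,0.0008,0.0005],[0,0,0.0955],0],[[0.0105,0.0008,0.0005],[0,0,0.0955],0],[[0.0105,0.0008,0.0005],[0,0,0.0955],0],[[0.0105,0.0008,0.0005],[0,0,0.0955],0],[[0.0052,0.0003,0.0003],[0,0,0.0477],0]]' | python3 nudge.py>/dev/null; python3 -c 'from h import *;tq((1,0))'
echo '[[[0.0052,0.0003,0.0003],[0,0,0.0477],0]]' | python3 nudge.py>/dev/null; python3 -c 'from h import *;tq((1,0))'
echo '[[[0.0052,0.0003,0.0003],[0,0,0.0477],0]]' | python3 nudge.py>/dev/null; python3 -c 'from h import *;tq((1,0));st()'
```

```text
t 11.55 TQ 0.364 peg~ 82.3 r 77.1 Fn 5.47 z 278.1 q6 1.42 toolr 73.9
t 11.65 TQ 0.402 peg~ 78.5 r 77.2 Fn 5.87 z 277.9 q6 1.5 toolr 74.1
t 12.25 TQ 0.264 peg~ 34.8 r 78.2 Fn 3.64 z 275.4 q6 2.29 toolr 76.3
t 12.35 TQ 0.358 peg~ 31.1 r 78.2 Fn 4.65 z 275.3 q6 2.36 toolr 76.4
t 12.45 TQ 0.438 peg~ 27.3 r 78.1 Fn 5.59 z 275.1 q6 2.43 toolr 76.5
t 12.45 press xy [57.4 50.6] ang 41.4 r 76.5 z 275.1 F [-2.5   5.17] 0.72 torque 0.423 yaw-err -0.89 tilt [0.001 0.004] q6 2.43
```

Still free after about 1.3 turns (0.36 ± 0.05). I back off, unwind 4.8 rad, and come back with the tool's -y face.

Converted, -40 mm / 1000 = -0.04, -16 mm / 1000 = -0.016, -0.15 rad / 1.5708 = -0.0955.

```bash
echo '[[[-0.016,0,0],[0,0,0],0],[[0,0,-0.04],[0,0,0],0],[[0,0,0],[0,0,-0.0955],0],[[0,0,0],[0,0,-0.0955],0],[[0,0,0],[0,0,-0.0955],0],[[0,0,0],[0,0,-0.0955],0],[[0,0,0],[0,0,-0.0955],0],[[0,0,0],[0,0,-0.0955],0],[[0,0,0],[0,0,-0.0955],0],[[0,0,0],[0,0,-0.0955],0],[[0,0,0],[0,0,-0.0955],0],[[0,0,0],[0,0,-0.0955],0],[[0,0,0],[0,0,-0.0955],0],[[0,0,0],[0,0,-0.0955],0],[[0,0,0],[0,0,-0.0955],0],[[0,0,0],[0,0,-0.0955],0],[[0,0,0],[0,0,-0.0955],0],[[0,0,0],[0,0,-0.0955],0]]' | python3 nudge.py>/dev/null
echo '[[[0,0,0],[0,0,-0.0955],0],[[0,0,0],[0,0,-0.0955],0],[[0,0,0],[0,0,-0.0955],0],[[0,0,0],[0,0,-0.0955],0],[[0,0,0],[0,0,-0.0955],0],[[0,0,0],[0,0,-0.0955],0],[[0,0,0],[0,0,-0.0955],0],[[0,0,0],[0,0,-0.0955],0],[[0,0,0],[0,0,-0.0955],0],[[0,0,0],[0,0,-0.0955],0],[[0,0,0],[0,0,-0.0955],0],[[0,0,0],[0,0,-0.0955],0],[[0,0,0],[0,0,-0.0955],0],[[0,0,0],[0,0,-0.0955],0],[[0,0,0],[0,0,-0.0955],0],[[0,0,0],[0,0,-0.0955],0],[[0,0,0],[0,0,0],0]]' | python3 nudge.py>/dev/null
python3 - <<'E'
from h import *
st();goto(54,234)
p,d=grab('side');Q=cloud('side',d);W=Q.copy();W[...,:2]=(Q[...,:2]-A)@PR
r=np.hypot(W[...,0],W[...,1])
m=(r<90)&(W[...,2]>276)&(W[...,2]<305)&(p.max(2)<70)
print('peg face',m.sum(),np.median(W[m],0).round(1),W[m].min(0).round(),W[m].max(0).round())
m=(r<20)&(W[...,2]>255)&(W[...,2]<290);print('hub top',np.percentile(W[m][:,2],[50,80]).round(1))
E
```

```text
t 15.95 press xy [46.5 62.4] ang 53.3 r 77.8 z 313.5 F [-0.36  0.33] 0.38 torque 0.038 yaw-err -2.367 tilt [0.002 0.   ] q6 -2.36
move [ 7.9 -0.4 -0. ] psi -135.6 ('rz', np.float64(-0.168))
peg face 46 [ 65.2  27.1 290.4] [ 60.  20. 277.] [ 72.  34. 305.]
hub top [266.  267.1]
```

Converted, 30 mm / 1000 = 0.03, -10.5 mm / 1000 = -0.0105, 0.15 rad / 1.5708 = 0.0955.

```bash
echo '[[[0.008,0,0.008],[0,0,0],0],[[0,0,0.03],[0,0,0],0],[[0,0,0],[0,0,0],0],[[0.0015,-0.0105,0],[0,0,0],0],[[0.0008,-0.0105,0.0005],[0,0,0.0955],0],[[0.0008,-0.0105,0.0005],[0,0,0.0955],0],[[0.0008,-0.0105,0.0005],[0,0,0.0955],0],[[0.0003,-0.0052,0.0003],[0,0,0.0477],0]]' | python3 nudge.py>/dev/null; python3 -c 'from h import *;tq((0,-1))'
echo '[[[0.0003,-0.0052,0.0003],[0,0,0.0477],0]]' | python3 nudge.py>/dev/null; python3 -c 'from h import *;tq((0,-1))'
echo '[[[0.0008,-0.0105,0.0005],[0,0,0.0955],0],[[0.0008,-0.0105,0.0005],[0,0,0.0955],0],[[0.0008,-0.0105,0.0005],[0,0,0.0955],0],[[0.0003,-0.0052,0.0003],[0,0,0.0477],0]]' | python3 nudge.py>/dev/null; python3 -c 'from h import *;tq((0,-1))'
echo '[[[0.0003,-0.0052,0.0003],[0,0,0.0477],0]]' | python3 nudge.py>/dev/null; python3 -c 'from h import *;tq((0,-1))'
echo '[[[0.0008,-0.0105,0.0005],[0,0,0.0955],0],[[0.0008,-0.0105,0.0005],[0,0,0.0955],0],[[0.0003,-0.0052,0.0003],[0,0,0.0477],0]]' | python3 nudge.py>/dev/null; python3 -c 'from h import *;tq((0,-1))'
echo '[[[0.0003,-0.0052,0.0003],[0,0,0.0477],0]]' | python3 nudge.py>/dev/null; python3 -c 'from h import *;tq((0,-1));st();goto(-71)'
```

```text
t 16.80 TQ 0.374 peg~ -4.5 r 70.8 Fn 5.22 z 272.9 q6 -1.91 toolr 67.2
t 16.90 TQ 0.395 peg~ -8.7 r 70.8 Fn 5.84 z 272.7 q6 -1.84 toolr 67.2
t 17.30 TQ 0.492 peg~ -39.7 r 71.4 Fn 7.66 z 270.9 q6 -1.38 toolr 67.4
t 17.40 TQ 0.433 peg~ -43.4 r 71.2 Fn 6.95 z 270.8 q6 -1.31 toolr 67.5
t 17.70 TQ 0.518 peg~ -65.3 r 71.4 Fn 8.82 z 269.4 q6 -0.98 toolr 67.4
t 17.80 TQ 0.557 peg~ -69.4 r 71.3 Fn 9.65 z 269.2 q6 -0.91 toolr 67.4
t 17.8 press xy [ 42.4 -52.4] ang -51.0 r 67.4 z 269.2 F [ 3.5  10.92] -3.91 torque 0.646 yaw-err 2.261 tilt [0.002 0.008] q6 -0.91
move [  1.9 -23.9  -0.2] psi 129.5
```

Converted, -5.2 mm / 1000 = -0.0052, 0.3 mm / 1000 = 0.0003, 0.075 rad / 1.5708 = 0.0477.

```bash

echo '[[[0.0003,-0.0052,0.0003],[0,0,0.0477],0]]' | python3 nudge.py>/dev/null; python3 -c 'from h import *;tq((0,-1))'
echo '[[[0.0003,-0.0052,0.0003],[0,0,0.0477],0]]' | python3 nudge.py>/dev/null; python3 -c 'from h import *;tq((0,-1))'
echo '[[[0.0003,-0.0052,0.0003],[0,0,0.0477],0]]' | python3 nudge.py>/dev/null; python3 -c 'from h import *;tq((0,-1))'
echo '[[[0.0002,-0.0026,0.0001],[0,0,0.0236],0]]' | python3 nudge.py>/dev/null; python3 -c 'from h import *;tq((0,-1));st()'
python3 - <<'E'
from h import *
p,d=grab('side');Q=cloud('side',d);W=Q.copy();W[...,:2]=(Q[...,:2]-A)@PR
# project press points: plate lower front edge vs bridge, in crop
q,_=load('top')
cv2.imwrite('pics/z4.png',cv2.resize(p[180:290,270:380],(600,600),interpolation=3))
r=np.hypot(W[...,0],W[...,1])
m=(abs(W[...,0])<56)&(W[...,1]<-20)&(W[...,1]>-60)&(W[...,2]>40)&(W[...,2]<140)
for u in range(305,345,8): print(u,[(v,*W[v,u].round().astype(int)) for v in range(240,280,2) if m[v,u]])
E
```

```text
t 17.90 TQ 0.529 peg~ -73.7 r 71.3 Fn 9.13 z 269.0 q6 -0.84 toolr 67.5
t 18.00 TQ 0.499 peg~ -77.9 r 71.5 Fn 8.65 z 268.9 q6 -0.77 toolr 67.7
t 18.10 TQ 0.502 peg~ -82.1 r 71.6 Fn 8.62 z 268.8 q6 -0.71 toolr 67.9
t 18.20 TQ 0.489 peg~ -84.2 r 71.7 Fn 8.11 z 268.8 q6 -0.67 toolr 67.9
t 18.2 press xy [ 27.7 -62. ] ang -66.0 r 67.9 z 268.8 F [5.67 7.1 ] -3.96 torque 0.548 yaw-err 1.999 tilt [0.005 0.008] q6 -0.67
305 [(258, np.int64(-43), np.int64(-24), np.int64(89)), (260, np.int64(-43), np.int64(-38), np.int64(92)), (262, np.int64(-43), np.int64(-41), np.int64(88)), (264, np.int64(-43), np.int64(-46), np.int64(84)), (266, np.int64(-43), np.int64(-44), np.int64(75)), (268, np.int64(-43), np.int64(-44), np.int64(67)), (270, np.int64(-43), np.int64(-43), np.int64(59)), (272, np.int64(-43), np.int64(-49), np.int64(56))]
313 [(258, np.int64(-19), np.int64(-30), np.int64(93)), (260, np.int64(-19), np.int64(-39), np.int64(93)), (262, np.int64(-19), np.int64(-47), np.int64(92)), (264, np.int64(-19), np.int64(-45), np.int64(82)), (266, np.int64(-19), np.int64(-46), np.int64(76)), (268, np.int6
[... 995 characters left out ...]
, np.int64(28), np.int64(-46), np.int64(67)), (270, np.int64(28), np.int64(-46), np.int64(59)), (272, np.int64(28), np.int64(-49), np.int64(54)), (276, np.int64(28), np.int64(-55), np.int64(44))]
337 [(256, np.int64(53), np.int64(-25), np.int64(96)), (258, np.int64(53), np.int64(-29), np.int64(91)), (260, np.int64(52), np.int64(-39), np.int64(91)), (262, np.int64(52), np.int64(-44), np.int64(87)), (264, np.int64(52), np.int64(-47), np.int64(83)), (266, np.int64(52), np.int64(-43), np.int64(72)), (268, np.int64(52), np.int64(-46), np.int64(66)), (270, np.int64(52), np.int64(-45), np.int64(58)), (272, np.int64(52), np.int64(-49), np.int64(53)), (276, np.int64(52), np.int64(-59), np.int64(46))]
```

View pics/z4.png

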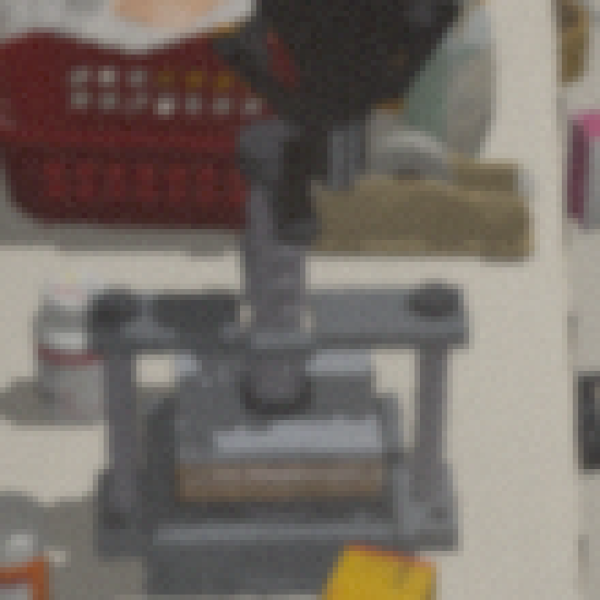

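The plate at (295,445) lies directly on the cards at (280,485) with no gap, and torque has stepped to about 0.5, so it bears. Next I measure the peg's true angle.

```bash
cat >> h.py <<'E'
def pegfit():
    "peg angle from the side picture: dark pixels' columns against the projected peg"
    from scipy.optimize import brentq
    p,d=load('side');Q=cloud('side',d);W=Q.copy();W[...,:2]=(Q[...,:2]-A)@PR
    z0=np.median(W[(np.hypot(W[...,0],W[...,1])<16)&(W[...,2]>225)&(W[...,2]<275)][:,2])
    m=(abs(W[...,0])<60)&(W[...,1]<-55)&(W[...,1]>-90)&(W[...,2]>z0+8)&(W[...,2]<z0+42)&(p.max(2)<75)
    v,u=np.nonzero(m);M=robot.camera_model('side')
    print('hub z',z0.round(1),'n',m.sum(),'u',u.min(),np.median(u),u.max(),'xyz',np.median(W[m],0).round(1))
    def pr(a):
        w=np.r_[PR@[70*np.cos(a),70*np.sin(a)]+A,z0+21]
        return cv2.projectPoints(w[None],np.array(M['rvec'],float),np.array(M['tvec'],float),np.array(M['K'],float),None)[0].ravel()
    print([(a,pr(np.radians(a)).round(1)) for a in(-95,-90,-85,-80,-75,-70)])
    for r in range(int(v.min()),int(v.max())+1,3): print(r,p[r,308:342].max(1))
E
python3 - <<'E'
from h import *
grab('side');pegfit();goto(-71)
E
```

```text
hub z 259.5 n 121 u 321 326.0 336 xyz [ 15.  -73.  289.9]
[(-95, array([317.9, 211.4])), (-90, array([320.2, 211.4])), (-85, array([322.5, 211.3])), (-80, array([324.7, 211.1])), (-75, array([326.9, 210.8])), (-70, array([329.1, 210.4]))]
203 [ 77  74  76  74  72  75  72  76  76  73  72  74  74  72  71  62  58  59
  55  49  52  49  58  61  66  64  75  74  71  88 108 111 111 112]
206 [ 88  91  86  87  84  80  77  76  76  77  74  79  74  63  60  52  53  51
  51  49  51  55  71  85  86  74  82  74  68  90 108 113 122 126]
209 [ 69  71  68  66  65  58  58  60  59  61  65  70  64  64  50  51  52  46
  52  49  53  56  68  83  77  71  82  72  70  87 104 103 104 101]
212 [ 87  77  72  75  87  85  72  63  58  57  61  68  64  61  45  49  52  52
  54  63  62  61  73  86  83  82  86  96 101 111 117 120 118 113]
215 [ 85  76  73  73  86  87  87  80  82  81  70  62  56  52  54  51  55  49
  80 110 111 101 101  96  95  97 101 107 109 110 109 115 113 112]
move [-1.5 -6.1 -0.1] psi 114.6
```

Peg column centre is 325.2, less the 1.6 px offset seen at the post nuts, giving about -82.5°. The tool model says -84°. I push about 6.5° more.

Converted, -5.2 mm / 1000 = -0.0052, -2.8 mm / 1000 = -0.0028, 0.075 rad / 1.5708 = 0.0477.

```bash
echo '[[[0,-0.0052,0.0002],[0,0,0.0477],0],[[0,-0.0028,0.0001],[0,0,0.0255],0],[[0,0,0],[0,0,0],0]]' | python3 nudge.py>/dev/null; python3 - <<'E'
from h import *
tq((0,-1))
grab('side');pegfit();st()
E
```

```text
t 18.60 TQ 0.428 peg~ -90.5 r 72.6 Fn 7.47 z 269.0 q6 -0.57 toolr 68.8
hub z 259.1 n 110 u 318 322.0 333 xyz [  4.5 -75.  288.9]
[(-95, array([317.9, 211.5])), (-90, array([320.2, 211.5])), (-85, array([322.5, 211.4])), (-80, array([324.7, 211.2])), (-75, array([326.9, 211. ])), (-70, array([329.1, 210.6]))]
204 [ 80  77  79  77  76  76  78  76  77  73  77  70  64  67  63  54  51  54
  54  61  70  71  68  76  71  59  79 108 119 114 112 115 114 123]
207 [ 80  80  80  83  79  70  64  76  77  72  63  51  51  52  49  53  48  54
  51  68  82  81  76  81  79  64  84 107 117 108 112 109 112 113]
210 [ 77  73  66  73  70  65  53  56  60  66  57  52  48  49  49  48  51  51
  57  72  85  85  77  83  80  66  77  88  96  94 103 103 101 102]
213 [ 81  72  74  76  83  85  81  71  65  63  56  49  52  49  46  47  58  69
  69  78  88  79  75  86  96 111 115 117 120 118 118 122 118 117]
216 [ 81  76  69  80  87  91  88  85  81  70  52  48  44  46  50  53  73 110
 144 132 106  97  96 100 102 105 103 104 104 106 109 109 110 111]
t 18.65 press xy [ 20.8 -65.7] ang -72.4 r 68.9 z 269.1 F [5.91 7.05] -2.1 torque 0.535 yaw-err 1.886 tilt [0.007 0.006] q6 -0.57
```

Peg is at about -89.5°. Now I retreat, rise and go to the knob side.

Converted, -45 mm / 1000 = -0.045, -30 mm / 1000 = -0.03, 0.11 rad / 1.5708 = 0.07.

```bash
echo '[[[0,0.014,0],[0,0,0],0],[[0,0,-0.03],[0,0,0],0],[[0,0,-0.045],[0,0,0.0637],0],[[0,0,0],[0,0,0.07],0],[[0,0,0],[0,0,0.0675],0],[[0,0,0],[0,0,0],0]]' | python3 nudge.py>/dev/null; python3 -c 'from h import *;st();goto(90,90,162)'
```

```text
t 19.25 press xy [ 32.8 -63.9] ang -62.8 r 71.9 z 344.4 F [0.06 0.21] 0.8 torque 0.011 yaw-err 1.571 tilt [ 0.002 -0.001] q6 -0.24
move [225.9 -32.7  -0.4] psi 90.0 ('rz', np.float64(0.0))
```

Converted, 38 mm / 1000 = 0.038, 36 mm / 1000 = 0.036.

```bash
echo '[[[0.038,-0.0055,0],[0,0,0],0],[[0.038,-0.0055,0],[0,0,0],0],[[0.038,-0.0055,0],[0,0,0],0],[[0.038,-0.0055,0],[0,0,0],0],[[0.038,-0.0055,0],[0,0,0],0],[[0.036,-0.0052,0],[0,0,0],0],[[0,0,0],[0,0,0],0]]' | python3 nudge.py>/dev/null; python3 -c 'from h import *;st();goto(90,90,162,155)'
echo '[[[0,0,0.04],[0,0,0],0],[[0,0,0.04],[0,0,0],0],[[0,0,0.04],[0,0,0],0],[[0,0,0.04],[0,0,0],0],[[0,0,0.029],[0,0,0],0],[[0,0,0],[0,0,0],0]]' | python3 nudge.py>/dev/null; python3 - <<'E'
from h import *;st();goto(90,90,144,155)
p,d=grab('top');q,_=grab('side')
cv2.imwrite('pics/z5.png',np.hstack([cv2.resize(p[190:290,240:340],(400,400),interpolation=3),cv2.resize(q[170:290,270:390],(400,400),interpolation=3)]))
E
```

```text
t 19.95 press xy [ -1.5 166.1] ang 90.5 r 166.1 z 343.0 F [-0.25 -0.63] 0.04 torque 0.043 yaw-err 1.579 tilt [0.    0.001] q6 0.17
move [ -4.2   1.5 188. ] psi 90.5 ('rz', np.float64(0.008))
t 20.55 press xy [ -4.  161.1] ang 91.4 r 161.2 z 148.3 F [-0.64 -0.25] 0.12 torque 0.104 yaw-err 1.572 tilt [-0.01  -0.004] q6 0.17
move [-17.2   3.9  -6.7] psi 90.1 ('rz', np.float64(0.002))
```

View pics/z5.png

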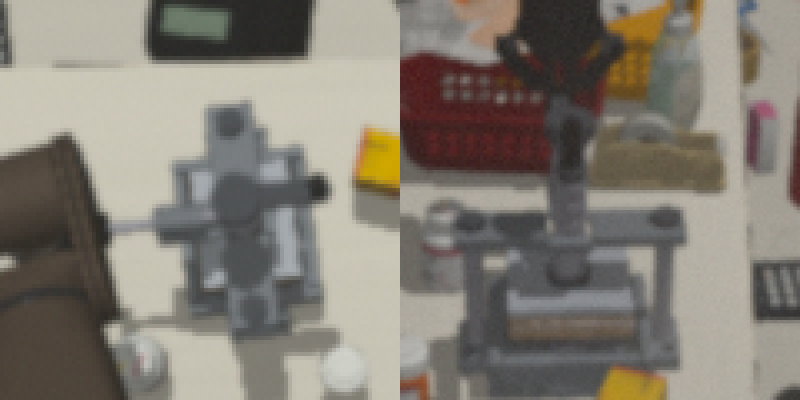

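Top picture: the hub is at (238,195), the peg at (318,188) pointing away from the pin, and the wrist stands beyond the knob. Now I push the pin in.

Converted, -8 mm / 1000 = -0.008, -6 mm / 1000 = -0.006.

```bash
echo '[[[-0.008,0.004,-0.004],[0,0,0],0],[[-0.008,0,0],[0,0,0],0],[[-0.008,0,0],[0,0,0],0],[[-0.006,0,0],[0,0,0],0],[[-0.004,0,0],[0,0,0],0]]' | python3 nudge.py>/dev/null; python3 -c 'from h import *;st()'
echo '[[[-0.004,0,0],[0,0,0],0],[[0,0,0],[0,0,0],0]]' | python3 nudge.py>/dev/null; python3 -c 'from h import *;st()'
```

```text
t 21.15 press xy [  3.4 128.3] ang 88.5 r 128.4 z 158.5 F [1.2  1.55] 1.21 torque -0.148 yaw-err 1.571 tilt [0.002 0.001] q6 0.11
t 21.35 press xy [  2.7 124.2] ang 88.8 r 124.2 z 157.5 F [-0.15  0.95] 0.22 torque 0.021 yaw-err 1.572 tilt [-0.001 -0.001] q6 0.1
```

The pin has gone past 15 mm at about 1.5 N, so it is in the hole. I push it home.

Converted, -6 mm / 1000 = -0.006, -4 mm / 1000 = -0.004.

```bash
echo '[[[-0.006,0,0],[0,0,0],0],[[-0.006,0,0],[0,0,0],0],[[-0.004,0,0],[0,0,0],0],[[-0.003,0,0],[0,0,0],0],[[0,0,0],[0,0,0],0]]' | python3 nudge.py>/dev/null; python3 -c 'from h import *;st()'
echo '[[[-0.002,0,0],[0,0,0],0],[[-0.002,0,0],[0,0,0],0],[[0,0,0],[0,0,0],0]]' | python3 nudge.py>/dev/null; python3 -c 'from h import *;st()'
```

```text
t 21.85 press xy [  2.8 105.2] ang 88.5 r 105.2 z 157.3 F [0.27 0.01] 0.32 torque -0.029 yaw-err 1.571 tilt [-0.    -0.001] q6 0.07
t 22.15 press xy [  2.8 102.4] ang 88.4 r 102.4 z 157.4 F [0.17 3.35] -0.93 torque -0.008 yaw-err 1.571 tilt [-0.     0.001] q6 0.06
```

Converted, -2 mm / 1000 = -0.002, -1 mm / 1000 = -0.001.

```bash
echo '[[[-0.002,0,0],[0,0,0],0],[[-0.001,0,0],[0,0,0],0],[[0,0,0],[0,0,0],0]]' | python3 nudge.py>/dev/null; python3 -c 'from h import *;st()'
echo '[[[-0.0015,0,0],[0,0,0],0],[[0,0,0],[0,0,0],0]]' | python3 nudge.py>/dev/null; python3 -c 'from h import *;st()'
```

```text
t 22.45 press xy [  2.8 102.4] ang 88.4 r 102.4 z 157.5 F [ 0.81 13.7 ] -0.94 torque -0.044 yaw-err 1.571 tilt [-0.     0.008] q6 0.05
t 22.65 press xy [  2.9 102.4] ang 88.4 r 102.4 z 157.6 F [ 1.37 17.54] -1.57 torque -0.09 yaw-err 1.57 tilt [-0.     0.012] q6 0.05
```

It meets a hard stop at y = 102.4 mm, which is the knob face at 92 plus the finger half-width, so the pin is home. Withdraw and check.

Converted, -40 mm / 1000 = -0.04, 25 mm / 1000 = 0.025.

```bash
echo '[[[0.015,0,0],[0,0,0],0],[[0.025,0,0],[0,0,0],0],[[0.02,0,-0.02],[0,0,0],0],[[0,0,-0.04],[0,0,0],0],[[0,0,-0.04],[0,0,0],0],[[0,0,0],[0,0,0],0]]' | python3 nudge.py>/dev/null; python3 - <<'E'
from h import *;st()
p,d=grab('top');q,_=grab('side')
cv2.imwrite('pics/z6.png',np.hstack([cv2.resize(p[190:300,240:350],(400,400),interpolation=3),cv2.resize(q[170:320,250:400],(400,400),interpolation=3)]))
E
```

```text
t 23.25 press xy [  6.4 157.7] ang 87.7 r 157.8 z 265.5 F [0.1  0.65] 0.32 torque -0.011 yaw-err 1.573 tilt [0.013 0.001] q6 0.16
```

View pics/z6.png

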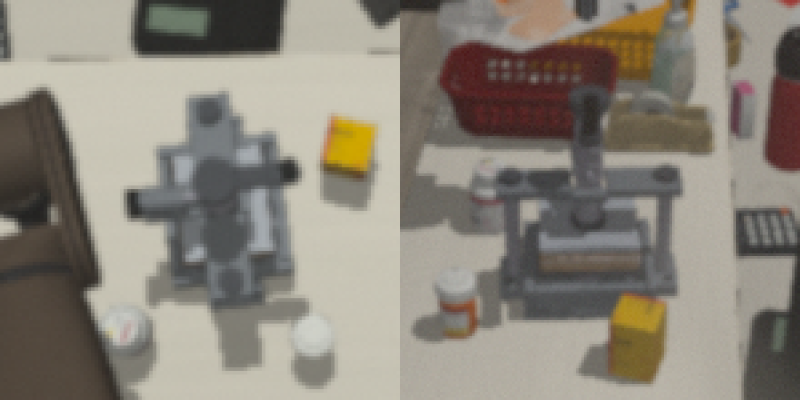

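The knob at (133,204) sits against its guide, the peg at (290,170) points away from it, the bystanders are where they were, and the arm is clear. Handing in.

```bash
python3 -c 'from station import robot;print(robot.job_done())'
```

```text
the job is handed in; nothing more can be done
None
```

The card press is shut on the stack with the locking pin pushed to its hard stop at the first hole after bearing, nothing else on the ledge visibly moved, and the job was handed in at about 23 s; no verdict came back.

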